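# Snap the battery cover onto the dresser lamp

## Robot

A 6-joint arm with a two-finger parallel gripper is mounted at the origin on the work surface. World frame = base frame: x ahead of the robot, y to its left, z up, the work surface at z = 0. Lengths are in mm, angles in rad, forces in N, time in s.
With the tool pointing down it reaches from about 350 to 875 mm from the base axis. Payload 4.2 kg.
Tool frame: the origin (TCP) lies between the finger pads; the fingertips stand 8 mm ahead of it and the grasp point (between the pads) lies 11 mm behind it; z points along the fingers, y is the line along which they close (so a half turn about z gives the same grasp; the last joint's range is limited). The gripper opens to 85 mm and grips with 20 to 120 N. Pads are 22 mm wide; open, the fingers measure 114 mm over their backs; the gripper's body (76 mm by 85 mm) begins 54 mm behind the grasp point. The pads swing forward as they close: fully open they stand 13 mm farther back than shut.
Start: joints at [1.494, 0.385, 0.008, 0, -1.194, -0.259], TCP at [205.92, 590.081, 239.312] pointing down, gripper open.
Joint ranges: [-3.14, 3.14], [-1.21, 2.06], [-1.07, 1.41], [-3.16, 2.05], [-2.99, -0.16], [-3.1, 3.1]. Speed limits (rad/s): [2.79, 2.79, 3.14, 3.14, 3.14, 3.14].

## Interface

Orientations are given as a unit quaternion [x, y, z, w].
In Python, from bench import read_state, get_image, camera_params, job_done gives the robot as it stands.
- The arm moves only by the tool drive_tool, never from a script. Its argument "moves" is a list that holds one entry, the list of rows, each a list of 7 numbers: the shift along the tool's x, y, z in m, then the turn, a rotation vector about the tool's x, y, z in rad, then the closure in counts, from 0 (fully open) to 255 (shut). A call has 1 to 8 rows; each row shifts and turns the commanded pose from where the row before left it, along the tool's axes as they then stand; what a row does not reach is not made up. A row lasts 1/12 s, in which the tool goes at most 41.7 mm and 7.16 degrees, less where a joint would pass 70% of its speed; a pose out of reach is approached as far as the arm can. A call is refused whole if a number of a shift passes 0.0417 or a number of a turn 0.125, either way. A call with a gripper value outside its range is refused whole. The fingers move at their own pace and stop on an object; the grip force is fixed at half the most. Time passes only in rows, so rows that do not move let the fingers close. It gives the time, the measured TCP pose, the force and the opening at its end, in the units of the state.
- read_state(): the state, without advancing time (a new reading comes with each control period).
- get_image(name): name is "side" or "top"; returns the picture (400x640x3 uint8, blue, green, red); there is no depth.
- camera_params(name): a dict with "mtx" (3x3 intrinsics, pixels), "dist" ([k1, k2, p1, p2, k3] as OpenCV has them; the pictures are not rectified), "extrinsics" (4x4, takes a point from camera to world coordinates). Camera axes: x right, y up, looking along -z (the intrinsics and any distortion apply to the point x, -y, -z); pixel columns grow to the right and rows downward; lengths in mm; the calibration is good to about 2 mm. A picture is of the moment at which its call begins. camera_params takes no time and is no camera call.
- job_done(): hands the job in, once; it reports no verdict.
The state is a dict: "clock": time; "joints": joint angles; "joint_vel": joint speeds; "joint_efforts": joint torques, N m; "position": TCP position; "ee_rot": TCP orientation; "contact_force": force on the tool from outside, world axes, zero at the start; "wrist_torque": the same for the moment, N m; "gripper_width": finger opening in mm.
Only numpy, scipy, OpenCV 4.12 (cv2) and the standard library are available. Lean on these libraries where they do the work, as an engineer would, in place of code of your own. Each camera call takes 0.05 s, during which the arm holds its last target. There are 200 camera calls.

## Task

The grey battery lamp lies face down in the clear tray with fresh cells in it, and its round battery cover is only resting on top. With the fingertips, press the cover's rim down at its three ribbed thumb pads, one after another in any order, until each has clicked and the cover is flush all round. Only press: do not lift the cover or the lamp, leave the lamp where it lies and switched off, and do not disturb the other things on the dresser.

Things in the scene. Friction and masses are not known exactly. Their poses are not given: they have to be found in the camera images.
- lamp: matte grey battery lamp: a round puck 152 mm across, 40 mm high, loose, about 0.5 kg, lying lens down in the clear tray, its underside 13 mm above the dresser. Origin: centre of its underside; z up. Its top is a deck ring round a well, 115 mm across and 4 mm deep, for the cover. Pad a lies towards its +x; the toggle stands on the deck towards its -x
- lamp_deck (a point): centre of the lamp's well at the height of the deck, 40 mm above the lamp's underside. The top of the closed cover is level with this point
- cover: battery cover: stiff grey disc 110 mm across, 4 mm thick, loose, about 50 g, with tabs below its rim; rightly turned. Origin: centre of the disc's underside. At the start it rests level on three sprung catches, 8 mm above closed
- cover_top (a point): centre of the cover's top face, 4 mm above its underside. About 9 to 14 N on a thumb pad snaps the tab below it past its catch: that side drops about 8 mm and stays down on a hard stop, and the cover slopes until the others are down too. 17 to 22 N on a pad is ample
- pad_a (a point): top centre of thumb pad a on the cover's rim, towards the cover's +x, above one catch: a raised ribbed patch 22 mm along the rim, 13 mm across, 1.5 mm high, 39 mm from the cover's centre. Its height above the lamp's underside is 49.5 mm at the start and 41.5 mm in the closed cover (42 to 43 mm once snapped while the cover still slopes)
- pad_b (a point): top centre of thumb pad b on the cover's rim, 120 degrees counter-clockwise from pad a seen from above, above one catch: a raised ribbed patch 22 mm along the rim, 13 mm across, 1.5 mm high, 39 mm from the cover's centre; same heights as pad a
- pad_c (a point): top centre of thumb pad c on the cover's rim, 120 degrees clockwise from pad a seen from above, above one catch: a raised ribbed patch 22 mm along the rim, 13 mm across, 1.5 mm high, 39 mm from the cover's centre; same heights as pad a
- toggle (a joint): the lamp's toggle switch, a small steel bat: 0 rad is off (as it is at the start), 0.6 rad is on; it stays where it is put
- toggle_tip (a point): tip of the toggle bat, 56 mm above the lamp's underside (16 mm above the deck), on the deck ring 67 mm from the lamp's centre, midway between pads b and c and about 58 mm from each
- cologne: tall slender square cologne bottle with a round wooden cap, 34 x 34 x 136 mm, standing in the walnut tray; origin: centre of its underside. Leave alone
- flacon: cube-shaped black glass flacon with a small square stopper, 56 x 56 x 83 mm, standing in the walnut tray; origin: centre of its underside. Leave alone
- money_clip: steel money clip, 59 x 24 x 10 mm, lying in the clear tray beside the lamp; origin: centre of its underside. Leave alone
- lint_roller: lint roller with a white plastic handle, 203 mm long and 26 mm high, lying in the walnut tray; origin: on its underside, 101 mm from either end. Leave alone
- hairbrush: wooden hairbrush, 213 mm long, 30 mm high, lying bristles down on the dresser on the left; origin: under its neck. Leave alone
Things that resemble listed ones, but are neither listed nor needed, are in the scene too. What is shaped like the lamp but yellow is not meant.

How it is judged:
By the outcome, as a careful person would: the job done as asked, in the order asked, and still so for the second after the job is handed in, with the robot touching nothing.
It also fails if it takes over 45 s, if anything falls off the work surface, if the arm or the gripper's body presses on something with over 40 N, if the wrist force passes 120 N, or if a joint passes its speed limit or range.

## Working session

There is one attempt and no reset: what is moved stays moved. The work goes in short steps, Python scripts to look and compute and a tool call to move; the robot and the scene stay as the last step left them, time stands still between calls to the robot, and variables do not carry over. Pictures are saved under pics/ and viewed, on a budget of 10 in all, crops included, one or two more only if the job needs it, and the job is handed in when it is done.

Besides the shell and the picture viewer there is one more tool, called after "Request:" by a JSON object that holds its "method" and its "body", one argument or row to a line. drive_tool: Moves the arm, as the interface text tells. Its arguments: {"type":"object","properties":{"moves":{"type":"array"}},"required":["moves"]}

```bash
mkdir -p pics; ls; python3 - <<'E'
from bench import *
import cv2,numpy as np
for n in("top","side"):
    cv2.imwrite(f"pics/{n}0.png",get_image(n)); p=camera_params(n); print(n,np.round(p["mtx"],1).tolist(),p["dist"],np.round(p["extrinsics"],3).tolist())
s=read_state();print(s)
E
```

```text
pics
top [[400.4, 0.0, 325.6], [0.0, 400.4, 193.2], [0.0, 0.0, 1.0]] [-0.10130836  0.          0.          0.          0.        ] [[0.009, 0.989, -0.15, 282.697], [-1.0, 0.008, -0.005, 53.182], [-0.004, 0.15, 0.989, 1261.115], [0.0, 0.0, 0.0, 1.0]]
side [[460.4, 0.0, 317.0], [0.0, 460.4, 204.7], [0.0, 0.0, 1.0]] [-0.00909864  0.          0.          0.          0.        ] [[0.966, 0.197, -0.164, 258.842], [-0.256, 0.695, -0.671, -807.001], [-0.018, 0.691, 0.723, 1014.214], [0.0, 0.0, 0.0, 1.0]]
{'clock': 0.1, 'joints': array([ 1.49355333e+00,  3.85510480e-01,  6.78084068e-03, -4.18406454e-04,
       -1.19400510e+00, -2.58606050e-01]), 'joint_vel': array([-0.00084689, -0.00033176,  0.0054306 ,  0.00209076, -0.00046373,
        0.00134563]), 'joint_efforts': array([-1.00576224e-03, -3.93318272e+01,  1.88927901e+01,  4.19798121e+00,
       -2.61946894e-03,  7.29230436e-06]), 'position': array([205.79972695, 589.62082089, 238.32199538]), 'ee_rot': array([ 9.85920396e-01, -1.67212425e-01, -1.05885316e-04,  9.82832761e-04]), 'contact_force': array([ 0.29554081, -0.36076849, -0.08527496]), 'wrist_torque': array([ 0.01499628,  0.00039606, -0.04164371]), 'gripper_width': 85.25098261947764}
```

View pics/top0.png

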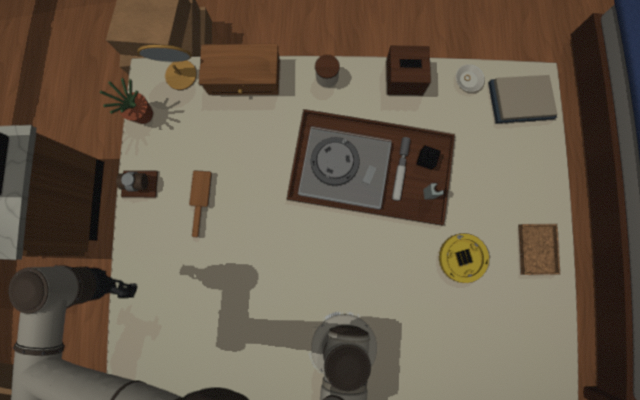

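View pics/side0.png

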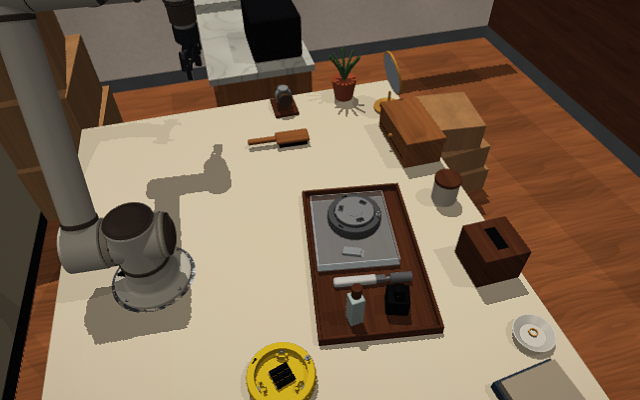

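The top view shows the grey lamp at about (335,161), and the side view at about (355,213). The yellow decoy is at (465,258) in the top view. Next I'll enlarge both views of the lamp.

```bash
python3 - <<'E'
import cv2,numpy as np
a=cv2.imread("pics/top0.png")[130:195,300:370]; b=cv2.imread("pics/side0.png")[185:245,320:390]
f=lambda i:cv2.convertScaleAbs(cv2.resize(i,(400*1,int(400*i.shape[0]/70)),interpolation=cv2.INTER_CUBIC),alpha=1.6)
A=f(a);B=f(b);c=np.zeros((400,800,3),np.uint8);c[:A.shape[0],:400]=A;c[:B.shape[0],400:]=B
cv2.imwrite("pics/crop0.png",c)
E
```

```text
(no output)
```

View pics/crop0.png

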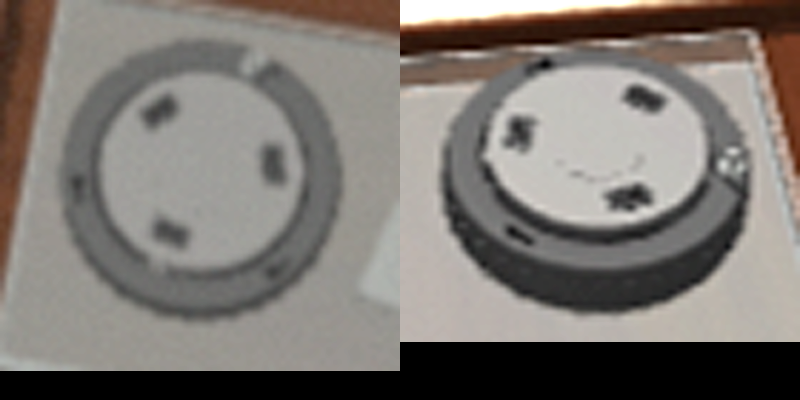

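The crop shows the toggle at upper right, at crop (252,62). That makes pad a (170,233), pad b (273,165) and pad c (160,110). In the side crop the pads are a (518,132), b (630,197) and c (643,97), with the toggle at (733,160).

```bash
cat > h.py <<'E'
from bench import *
import cv2,numpy as np
from scipy.spatial.transform import Rotation as R
def ray(n,uv):
    p=camera_params(n);x,y=cv2.undistortPoints(np.array([[uv]],float),p["mtx"],p["dist"])[0,0]
    E=p["extrinsics"];return E[:3,3],E[:3,:3]@np.array([x,-y,-1.])
def at(n,uv,z):
    o,d=ray(n,uv);return o+d*(z-o[2])/d[2]
E
python3 - <<'E'
from h import *
s=70/400
T=dict(a=(170,233),b=(273,165),c=(160,110),t=(252,62)); S=dict(a=(518,132),b=(630,197),c=(643,97),t=(733,160))
P={}
for k in "abct":
    z=62.5 if k!='t' else 66
    u=at("top",(300+(T[k][0]+.5)*s-.5,130+(T[k][1]+.5)*s-.5),z);v=at("side",(320+(S[k][0]-399.5)*s-.5,185+(S[k][1]+.5)*s-.5),z)
    P[k]=(u+v)/2;print(k,u.round(1),v.round(1))
c=(P['a']+P['b']+P['c'])/3;print(c,[ (np.linalg.norm((P[k]-c)[:2]).round(1),np.degrees(np.arctan2(*(P[k]-c)[1::-1])).round(1)) for k in "abct"])
print(R.from_quat(read_state()["ee_rot"]).as_matrix().round(3))
E
```

```text
a [534.7  48.5  62.5] [535.7  47.8  62.5]
b [572.5  -6.6  62.5] [575.4  -8.5  62.5]
c [602.4  54.4  62.5] [603.1  53.8  62.5]
t [628.7   4.9  66. ] [630.3  -2.1  66. ]
[570.6496178   31.55576097  62.5       ] [(np.float64(39.1), np.float64(154.9)), (np.float64(39.2), np.float64(-85.2)), (np.float64(39.3), np.float64(35.0)), (np.float64(66.1), np.float64(-27.1))]
[[ 0.944 -0.33  -0.001]
 [-0.33  -0.944 -0.002]
 [ 0.     0.002 -1.   ]]
```

The fit agrees well: the cover centre is near (570.6, 31.6), with pad a at 155°, pad b at -85° and pad c at 35°. I'll set out for pad a at the present height while closing the gripper.

Request:
{"method": "drive_tool", "body": {
  "moves": [
    [[0.03, 0.025, 0, 0, 0, 0, 255], [0.03, 0.025, 0, 0, 0, 0, 255], [0.03, 0.025, 0, 0, 0, 0, 255], [0.03, 0.025, 0, 0, 0, 0, 255], [0.03, 0.025, 0, 0, 0, 0, 255], [0.03, 0.025, 0, 0, 0, 0, 255], [0.03, 0.025, 0, 0, 0, 0, 255], [0.03, 0.025, 0, 0, 0, 0, 255]]
  ]
}}

```text
clock: 0.77
position: [366.9, 320.2, 239.1]
ee_rot: [0.986, -0.167, -0.0, 0.0]
contact_force: [1.1, -0.4, 0.6]
gripper_width: 0.1
```

Request:
{"method": "drive_tool", "body": {
  "moves": [
    [[0.03, 0.025, 0, 0, 0, 0, 255], [0.03, 0.025, 0, 0, 0, 0, 255], [0.03, 0.025, 0, 0, 0, 0, 255], [0.03, 0.025, 0, 0, 0, 0, 255], [0.03, 0.025, 0, 0, 0, 0, 255], [0.03, 0.025, 0, 0, 0, 0, 255], [0.03, 0.025, 0, 0, 0, 0, 255], [0.0, 0.0, 0, 0, 0, 0, 255]]
  ]
}}

```text
clock: 1.43
position: [509.1, 83.0, 238.7]
ee_rot: [0.985, -0.17, -0.0, 0.001]
contact_force: [-0.8, 1.2, 0.5]
gripper_width: -0.1
```

```bash
cat > g.py <<'E'
from h import *
def go(x,y,z):
    s=read_state();M=R.from_quat(s["ee_rot"]).as_matrix()
    print("pos",s["position"].round(1),"F",s["contact_force"].round(1),"t",round(s["clock"],2),"w",round(s["gripper_width"],1),"tool shift mm",(M.T@(np.array([x,y,z])-s["position"])).round(1),"zax",M[:,2].round(3),"xax",M[:,0].round(3))
E
python3 -c "
from g import *
go(535.3,48.1,75.5)"
```

```text
pos [509.1  83.  238.7] F [-0.8  1.2  0.5] t 1.43 w -0.1 tool shift mm [ 36.4  23.8 163.2] zax [-0.001 -0.001 -1.   ] xax [ 0.942 -0.336 -0.   ]
```

Request:
{"method": "drive_tool", "body": {
  "moves": [
    [[0.012, 0.008, 0.035, 0, 0, 0, 255], [0.012, 0.008, 0.035, 0, 0, 0, 255], [0.012, 0.008, 0.035, 0, 0, 0, 255], [0, 0, 0.034, 0, 0, 0, 255], [0, 0, 0, 0, 0, 0, 255]]
  ]
}}

```text
clock: 1.85
position: [528.4, 51.2, 93.4]
ee_rot: [0.986, -0.169, -0.007, 0.003]
contact_force: [-1.2, -0.5, -1.0]
gripper_width: 0.1
```

```bash
python3 - <<'E'
from g import *
go(535.3,48.1,70.5)
a=get_image("top")[125:200,295:375];b=get_image("side")[150:225,330:410]
cv2.imwrite("pics/c1.png",cv2.convertScaleAbs(cv2.resize(np.hstack([a,b]),(800,375),interpolation=cv2.INTER_CUBIC),alpha=1.6))
E
```

```text
pos [528.4  51.2  93.4] F [-1.2 -0.5 -1. ] t 1.85 w 0.1 tool shift mm [ 7.8  0.4 22.8] zax [-0.015 -0.004 -1.   ] xax [ 0.943 -0.333 -0.013]
```

View pics/c1.png

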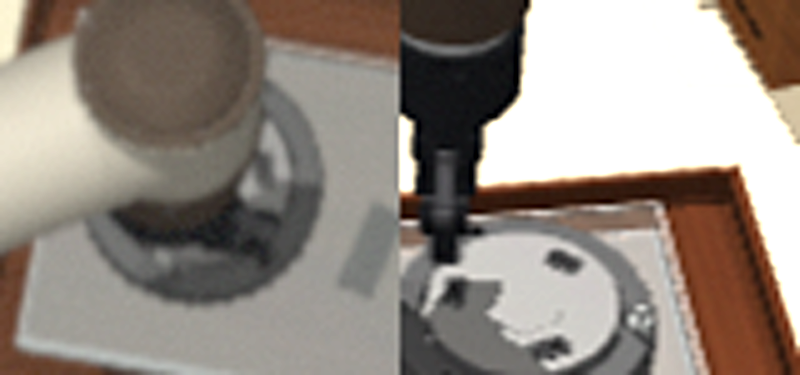

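The side crop shows the closed fingertips' lower end at about (447,262), up and to the left of pad a at (455,290), which fits the hover height. I'll let the arm settle before correcting.

Request:
{"method": "drive_tool", "body": {
  "moves": [
    [[0, 0, 0, 0, 0, 0, 255], [0, 0, 0, 0, 0, 0, 255], [0, 0, 0, 0, 0, 0, 255]]
  ]
}}

```text
clock: 2.2
position: [534.5, 54.1, 102.7]
ee_rot: [0.986, -0.167, 0.002, -0.001]
contact_force: [0.5, -0.6, -0.1]
gripper_width: 0.2
```

```bash
python3 - <<'E'
from g import *
go(534.5,48.5,70.5)
p=camera_params("side");E=p["extrinsics"]
q=E[:3,:3].T@(np.array([528.4,51.2,85.4])-E[:3,3]);w=cv2.projectPoints(np.array([[q[0],-q[1],-q[2]]]),np.zeros(3),np.zeros(3),p["mtx"],p["dist"])[0].ravel()
print((w-[330,150])*5+[400,0])
E
```

```text
pos [534.5  54.1 102.7] F [ 0.5 -0.6 -0.1] t 2.2 w 0.2 tool shift mm [ 1.7  5.3 32.2] zax [ 0.004  0.002 -1.   ] xax [ 0.944 -0.329  0.004]
[437.65398495 258.7305541 ]
```

Request:
{"method": "drive_tool", "body": {
  "moves": [
    [[0.001, 0.003, 0.008, 0, 0, 0, 255], [0.001, 0.002, 0.008, 0, 0, 0, 255], [0, 0, 0.006, 0, 0, 0, 255], [0, 0, 0.003, 0, 0, 0, 255], [0, 0, 0, 0, 0, 0, 255], [0, 0, 0, 0, 0, 0, 255], [0, 0, 0, 0, 0, 0, 255]]
  ]
}}

```text
clock: 2.78
position: [533.7, 47.9, 75.3]
ee_rot: [0.986, -0.167, 0.0, 0.0]
contact_force: [-0.5, -0.9, 0.1]
gripper_width: -0.1
```

```bash
python3 - <<'E'
from g import *
go(534.5,48.5,70.5)
b=get_image("side")[165:240,325:405]
cv2.imwrite("pics/c2.png",cv2.convertScaleAbs(cv2.resize(b,(640,600),interpolation=cv2.INTER_CUBIC),alpha=1.6))
E
```

```text
pos [533.7  47.9  75.3] F [-0.5 -0.9  0.1] t 2.78 w -0.1 tool shift mm [ 0.5 -0.8  4.8] zax [ 0. -0. -1.] xax [ 0.944 -0.329  0.   ]
```

View pics/c2.png

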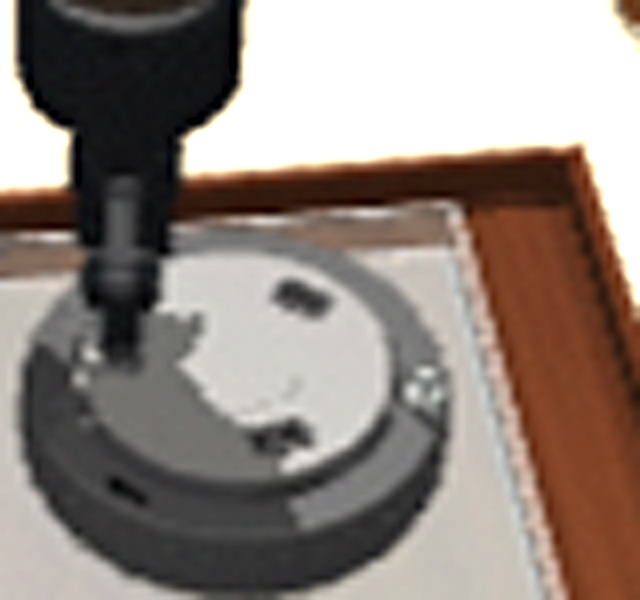

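The fingertips end over pad a at about (122,362), and the pad's lower edge merges with them, so the aim is good. Now I'll press in small steps.

Request:
{"method": "drive_tool", "body": {
  "moves": [
    [[0, -0.0005, 0.002, 0, 0, 0, 255], [0, 0, 0.0015, 0, 0, 0, 255], [0, 0, 0.001, 0, 0, 0, 255], [0, 0, 0.001, 0, 0, 0, 255], [0, 0, 0, 0, 0, 0, 255]]
  ]
}}

```text
clock: 3.25
position: [534.0, 48.3, 70.0]
ee_rot: [0.986, -0.167, 0.0, 0.0]
contact_force: [0.6, -0.5, 1.7]
gripper_width: -0.5
```

Request:
{"method": "drive_tool", "body": {
  "moves": [
    [[0, 0, 0.0005, 0, 0, 0, 255], [0, 0, 0.0005, 0, 0, 0, 255], [0, 0, 0.0005, 0, 0, 0, 255], [0, 0, 0.0005, 0, 0, 0, 255]]
  ]
}}

```text
clock: 3.58
position: [534.0, 48.4, 69.1]
ee_rot: [0.986, -0.167, 0.0, 0.0]
contact_force: [-3.3, -0.6, 12.2]
gripper_width: -0.2
```

Contact came at the expected height, with 12 N so far.

Request:
{"method": "drive_tool", "body": {
  "moves": [
    [[0, 0, 0.0005, 0, 0, 0, 255], [0, 0, 0.0005, 0, 0, 0, 255], [0, 0, 0, 0, 0, 0, 255]]
  ]
}}

```text
clock: 3.83
position: [533.9, 48.5, 68.5]
ee_rot: [0.986, -0.167, 0.0, -0.0]
contact_force: [-3.1, 0.2, 11.3]
gripper_width: -0.1
```

Request:
{"method": "drive_tool", "body": {
  "moves": [
    [[0, 0, 0.001, 0, 0, 0, 255], [0, 0, 0.001, 0, 0, 0, 255], [0, 0, 0, 0, 0, 0, 255]]
  ]
}}

```text
clock: 4.08
position: [533.4, 48.7, 65.7]
ee_rot: [0.986, -0.167, -0.0, -0.0]
contact_force: [-3.0, 3.0, 6.2]
gripper_width: -0.2
```

Request:
{"method": "drive_tool", "body": {
  "moves": [
    [[0, 0, 0.001, 0, 0, 0, 255], [0, 0, 0.001, 0, 0, 0, 255], [0, 0, 0, 0, 0, 0, 255]]
  ]
}}

```text
clock: 4.33
position: [533.4, 48.6, 63.7]
ee_rot: [0.986, -0.167, -0.0, -0.0]
contact_force: [-4.5, 1.4, 8.2]
gripper_width: 0.2
```

Request:
{"method": "drive_tool", "body": {
  "moves": [
    [[0, 0, 0.0005, 0, 0, 0, 255], [0, 0, 0.0005, 0, 0, 0, 255], [0, 0, 0, 0, 0, 0, 255]]
  ]
}}

```text
clock: 4.58
position: [533.5, 48.6, 63.6]
ee_rot: [0.986, -0.167, -0.0, 0.0]
contact_force: [-6.1, 2.7, 13.6]
gripper_width: -0.1
```

Request:
{"method": "drive_tool", "body": {
  "moves": [
    [[0, 0, 0.0005, 0, 0, 0, 255], [0, 0, 0.0005, 0, 0, 0, 255], [0, 0, 0, 0, 0, 0, 255], [0, 0, 0, 0, 0, 0, 255]]
  ]
}}

```text
clock: 4.92
position: [533.5, 48.6, 63.4]
ee_rot: [0.986, -0.167, 0.0, 0.0]
contact_force: [-8.3, 1.6, 19.0]
gripper_width: 0.3
```

Pad a is on its stop: 63.4 is the snapped height, at 19 N. Next I'll lift straight up and cross to pad b.

Request:
{"method": "drive_tool", "body": {
  "moves": [
    [[0, 0, -0.005, 0, 0, 0, 255], [0, 0, -0.01, 0, 0, 0, 255], [0, 0, -0.01, 0, 0, 0, 255], [0.015, 0.01, -0.005, 0, 0, 0, 255], [0.02, 0.015, 0, 0, 0, 0, 255], [0.015, 0.01, 0, 0, 0, 0, 255], [0.007, 0.005, 0, 0, 0, 0, 255], [0, 0, 0, 0, 0, 0, 255]]
  ]
}}

```text
clock: 5.58
position: [575.2, -9.4, 90.9]
ee_rot: [0.986, -0.168, 0.0, -0.0]
contact_force: [-0.2, -0.0, -0.3]
gripper_width: -0.0
```

Request:
{"method": "drive_tool", "body": {
  "moves": [
    [[0, 0, 0, 0, 0, 0, 255], [0, 0, 0, 0, 0, 0, 255], [0, 0, 0, 0, 0, 0, 255]]
  ]
}}

```text
clock: 5.83
position: [573.8, -7.6, 90.8]
ee_rot: [0.986, -0.167, -0.0, 0.0]
contact_force: [-0.2, -0.7, 0.8]
gripper_width: -0.2
```

```bash
python3 - <<'E'
from g import *
go(574.1,-8,70.5)
b=get_image("side")[175:250,325:405]
cv2.imwrite("pics/c3.png",cv2.convertScaleAbs(cv2.resize(b,(640,600),interpolation=cv2.INTER_CUBIC),alpha=1.6))
E
```

```text
pos [573.8  -7.6  90.8] F [-0.2 -0.7  0.8] t 5.83 w -0.2 tool shift mm [ 0.5  0.3 20.3] zax [-0.  0. -1.] xax [ 0.944 -0.329 -0.   ]
```

View pics/c3.png

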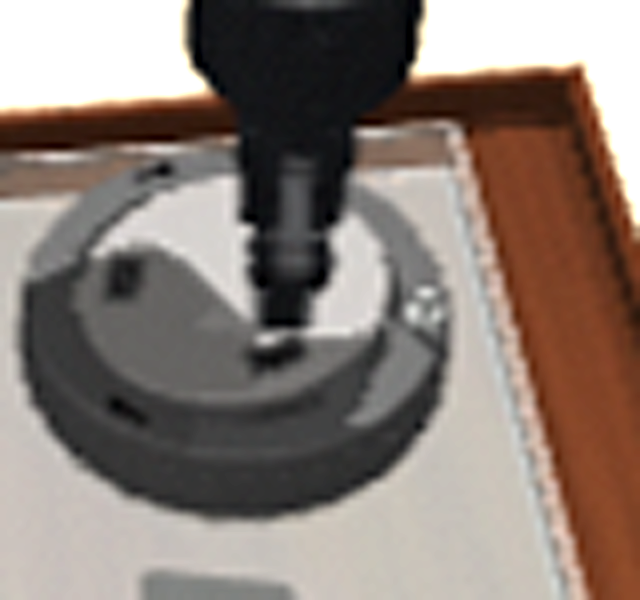

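The lamp hasn't moved: the toggle is still at (428,305) in this crop. Pad a is down at (123,275), with that side now at deck level. Pad b shows at (272,352) and the tip at (282,320), which puts it about 2 mm too far along +x. I'll correct that and press b.

Request:
{"method": "drive_tool", "body": {
  "moves": [
    [[-0.0015, 0, 0.006, 0, 0, 0, 255], [0, 0, 0.006, 0, 0, 0, 255], [0, 0, 0.004, 0, 0, 0, 255], [0, 0, 0.002, 0, 0, 0, 255], [0, 0, 0.001, 0, 0, 0, 255], [0, 0, 0, 0, 0, 0, 255]]
  ]
}}

```text
clock: 6.38
position: [572.8, -7.8, 71.3]
ee_rot: [0.986, -0.167, -0.0, 0.0]
contact_force: [-0.2, 0.4, -0.4]
gripper_width: 0.1
```

Request:
{"method": "drive_tool", "body": {
  "moves": [
    [[0, 0, 0.001, 0, 0, 0, 255], [0, 0, 0.001, 0, 0, 0, 255], [0, 0, 0.0005, 0, 0, 0, 255], [0, 0, 0, 0, 0, 0, 255]]
  ]
}}

```text
clock: 6.72
position: [573.3, -7.8, 70.0]
ee_rot: [0.986, -0.167, 0.001, -0.0]
contact_force: [-0.5, -0.5, 3.6]
gripper_width: 0.1
```

Request:
{"method": "drive_tool", "body": {
  "moves": [
    [[0, 0, 0.001, 0, 0, 0, 255], [0, 0, 0.0005, 0, 0, 0, 255], [0, 0, 0.0005, 0, 0, 0, 255], [0, 0, 0, 0, 0, 0, 255]]
  ]
}}

```text
clock: 7.05
position: [573.6, -7.9, 68.6]
ee_rot: [0.986, -0.167, 0.001, 0.0]
contact_force: [-1.2, -1.3, 8.0]
gripper_width: -0.2
```

Request:
{"method": "drive_tool", "body": {
  "moves": [
    [[0, 0, 0.001, 0, 0, 0, 255], [0, 0, 0.001, 0, 0, 0, 255], [0, 0, 0, 0, 0, 0, 255]]
  ]
}}

```text
clock: 7.3
position: [573.8, -8.2, 66.7]
ee_rot: [0.986, -0.167, 0.001, 0.0]
contact_force: [-1.4, -3.2, 6.3]
gripper_width: 0.3
```

Request:
{"method": "drive_tool", "body": {
  "moves": [
    [[0, 0, 0.001, 0, 0, 0, 255], [0, 0, 0.001, 0, 0, 0, 255], [0, 0, 0, 0, 0, 0, 255]]
  ]
}}

```text
clock: 7.55
position: [573.9, -8.5, 64.8]
ee_rot: [0.986, -0.167, 0.001, 0.0]
contact_force: [-0.8, -3.4, 6.0]
gripper_width: 0.0
```

Request:
{"method": "drive_tool", "body": {
  "moves": [
    [[0, 0, 0.001, 0, 0, 0, 255], [0, 0, 0.001, 0, 0, 0, 255], [0, 0, 0, 0, 0, 0, 255]]
  ]
}}

```text
clock: 7.8
position: [574.0, -8.7, 63.8]
ee_rot: [0.986, -0.167, 0.001, 0.0]
contact_force: [-1.7, -5.2, 12.5]
gripper_width: -0.4
```

Request:
{"method": "drive_tool", "body": {
  "moves": [
    [[0, 0, 0.0005, 0, 0, 0, 255], [0, 0, 0.0005, 0, 0, 0, 255], [0, 0, 0, 0, 0, 0, 255]]
  ]
}}

```text
clock: 8.05
position: [574.1, -8.7, 63.6]
ee_rot: [0.986, -0.166, 0.002, 0.0]
contact_force: [-4.1, -3.2, 17.4]
gripper_width: -0.0
```

Request:
{"method": "drive_tool", "body": {
  "moves": [
    [[0, 0, 0.0005, 0, 0, 0, 255], [0, 0, 0, 0, 0, 0, 255], [0, 0, 0, 0, 0, 0, 255]]
  ]
}}

```text
clock: 8.3
position: [574.1, -8.7, 63.5]
ee_rot: [0.986, -0.166, 0.002, 0.0]
contact_force: [-5.4, -3.2, 19.8]
gripper_width: -0.2
```

Request:
{"method": "drive_tool", "body": {
  "moves": [
    [[0, 0, -0.005, 0, 0, 0, 255], [0, 0, -0.01, 0, 0, 0, 255], [0, 0, -0.01, 0, 0, 0, 255], [0.001, -0.015, -0.005, 0, 0, 0, 255], [0.002, -0.024, 0, 0, 0, 0, 255], [0.002, -0.02, 0, 0, 0, 0, 255], [0.001, -0.01, 0, 0, 0, 0, 255], [0, 0, 0, 0, 0, 0, 255]]
  ]
}}

```text
clock: 8.97
position: [602.4, 57.7, 89.8]
ee_rot: [0.986, -0.166, 0.0, -0.0]
contact_force: [0.1, 0.4, 0.0]
gripper_width: -0.1
```

Request:
{"method": "drive_tool", "body": {
  "moves": [
    [[0, 0, 0, 0, 0, 0, 255], [0, 0, 0, 0, 0, 0, 255], [0, 0, 0, 0, 0, 0, 255]]
  ]
}}

```text
clock: 9.22
position: [600.7, 54.6, 89.6]
ee_rot: [0.986, -0.168, -0.0, 0.0]
contact_force: [0.8, 0.3, -0.0]
gripper_width: -0.2
```

```bash
python3 - <<'E'
from g import *
go(602.3,54.5,70.5)
b=get_image("side")[175:250,325:405]
cv2.imwrite("pics/c4.png",cv2.convertScaleAbs(cv2.resize(b,(640,600),interpolation=cv2.INTER_CUBIC),alpha=1.6))
E
```

```text
pos [600.7  54.6  89.6] F [ 0.8  0.3 -0. ] t 9.22 w -0.2 tool shift mm [ 1.5 -0.4 19.1] zax [-0.001 -0.    -1.   ] xax [ 0.944 -0.33  -0.001]
```

View pics/c4.png

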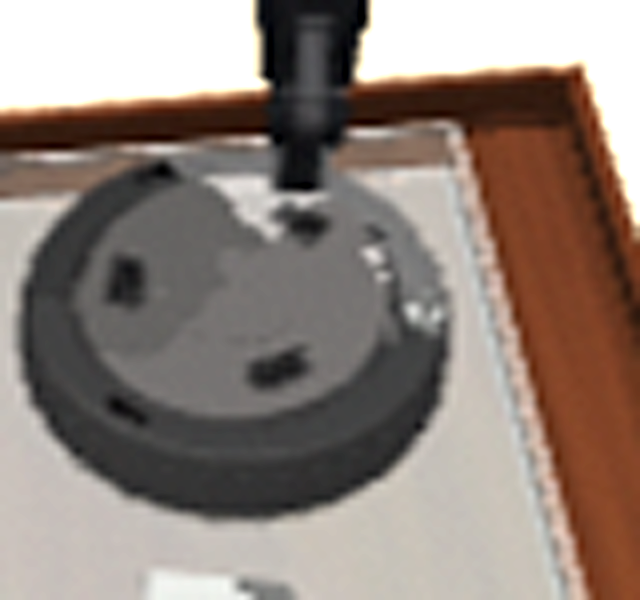

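Pad b is now flush at (278,368) and pad a at (125,282). Pad c is still raised at (303,222), with the tip above it at (298,188), so it only needs about 1 mm more in +x. I'll press c.

Request:
{"method": "drive_tool", "body": {
  "moves": [
    [[0.001, 0, 0.006, 0, 0, 0, 255], [0, 0, 0.006, 0, 0, 0, 255], [0, 0, 0.004, 0, 0, 0, 255], [0, 0, 0.002, 0, 0, 0, 255], [0, 0, 0.001, 0, 0, 0, 255], [0, 0, 0, 0, 0, 0, 255]]
  ]
}}

```text
clock: 9.77
position: [602.0, 54.9, 70.4]
ee_rot: [0.986, -0.167, -0.0, 0.0]
contact_force: [0.1, 0.0, 0.6]
gripper_width: -0.1
```

Request:
{"method": "drive_tool", "body": {
  "moves": [
    [[0, 0, 0.001, 0, 0, 0, 255], [0, 0, 0.001, 0, 0, 0, 255], [0, 0, 0, 0, 0, 0, 255]]
  ]
}}

```text
clock: 10.02
position: [602.6, 55.2, 69.8]
ee_rot: [0.986, -0.167, 0.0, -0.0]
contact_force: [-2.2, -0.2, 3.5]
gripper_width: 0.0
```

Request:
{"method": "drive_tool", "body": {
  "moves": [
    [[0, 0, 0.001, 0, 0, 0, 255], [0, 0, 0.0005, 0, 0, 0, 255], [0, 0, 0, 0, 0, 0, 255]]
  ]
}}

```text
clock: 10.27
position: [602.7, 55.2, 69.4]
ee_rot: [0.986, -0.167, 0.001, -0.0]
contact_force: [-3.9, 0.6, 9.9]
gripper_width: 0.2
```

Request:
{"method": "drive_tool", "body": {
  "moves": [
    [[0, 0, 0.001, 0, 0, 0, 255], [0, 0, 0.0005, 0, 0, 0, 255], [0, 0, 0, 0, 0, 0, 255]]
  ]
}}

```text
clock: 10.52
position: [602.9, 55.0, 68.0]
ee_rot: [0.986, -0.167, 0.001, -0.0]
contact_force: [-2.1, -1.6, 10.0]
gripper_width: 0.1
```

Request:
{"method": "drive_tool", "body": {
  "moves": [
    [[0, 0, 0.001, 0, 0, 0, 255], [0, 0, 0.001, 0, 0, 0, 255], [0, 0, 0, 0, 0, 0, 255]]
  ]
}}

```text
clock: 10.77
position: [603.3, 55.4, 64.5]
ee_rot: [0.986, -0.167, 0.001, -0.001]
contact_force: [1.1, -1.0, 4.9]
gripper_width: -0.1
```

Request:
{"method": "drive_tool", "body": {
  "moves": [
    [[0, 0, 0.001, 0, 0, 0, 255], [0, 0, 0.001, 0, 0, 0, 255], [0, 0, 0, 0, 0, 0, 255]]
  ]
}}

```text
clock: 11.02
position: [602.8, 55.3, 62.6]
ee_rot: [0.986, -0.167, 0.001, -0.0]
contact_force: [-0.2, 0.5, 7.2]
gripper_width: -0.2
```

Request:
{"method": "drive_tool", "body": {
  "moves": [
    [[0, 0, 0.001, 0, 0, 0, 255], [0, 0, 0.0005, 0, 0, 0, 255], [0, 0, 0, 0, 0, 0, 255]]
  ]
}}

```text
clock: 11.27
position: [602.8, 55.3, 62.5]
ee_rot: [0.986, -0.167, 0.001, -0.0]
contact_force: [-3.6, 0.1, 14.1]
gripper_width: -0.1
```

Request:
{"method": "drive_tool", "body": {
  "moves": [
    [[0, 0, 0.0005, 0, 0, 0, 255], [0, 0, 0.0005, 0, 0, 0, 255], [0, 0, 0, 0, 0, 0, 255]]
  ]
}}

```text
clock: 11.52
position: [602.8, 55.3, 62.4]
ee_rot: [0.986, -0.166, 0.001, 0.0]
contact_force: [-5.9, 0.6, 18.8]
gripper_width: 0.3
```

Request:
{"method": "drive_tool", "body": {
  "moves": [
    [[0, 0, -0.005, 0, 0, 0, 255], [0, 0, -0.015, 0, 0, 0, 255], [0, 0, -0.03, 0, 0, 0, 255], [0, 0, -0.03, 0, 0, 0, 255], [-0.01, -0.01, -0.03, 0, 0, 0, 255], [-0.025, -0.02, -0.02, 0, 0, 0, 255], [-0.025, -0.02, -0.01, 0, 0, 0, 255], [-0.025, -0.02, 0, 0, 0, 0, 255]]
  ]
}}

```text
clock: 12.18
position: [545.3, 150.3, 201.4]
ee_rot: [0.986, -0.168, 0.002, -0.001]
contact_force: [0.7, -0.3, -0.1]
gripper_width: -0.0
```

Request:
{"method": "drive_tool", "body": {
  "moves": [
    [[-0.025, -0.02, 0, 0, 0, 0, 255], [-0.025, -0.02, 0, 0, 0, 0, 255], [-0.025, -0.02, 0, 0, 0, 0, 255], [-0.025, -0.02, 0, 0, 0, 0, 255], [-0.02, -0.015, 0, 0, 0, 0, 255], [-0.01, -0.01, 0, 0, 0, 0, 255], [0, 0, 0, 0, 0, 0, 255], [0, 0, 0, 0, 0, 0, 255]]
  ]
}}

```text
clock: 12.85
position: [456.1, 291.4, 198.3]
ee_rot: [0.986, -0.166, -0.001, 0.001]
contact_force: [-0.3, -0.4, -0.1]
gripper_width: 0.1
```

```bash
python3 - <<'E'
from g import *
go(0,0,0)
T=get_image("top");S=get_image("side");cv2.imwrite("pics/topE.png",T);cv2.imwrite("pics/sideE.png",S)
f=lambda i,w,h:cv2.convertScaleAbs(cv2.resize(i,(w,h),interpolation=cv2.INTER_CUBIC),alpha=1.5)
t0=cv2.imread("pics/top0.png")
cv2.imwrite("pics/e.png",np.vstack([np.hstack([f(T[130:200,300:380],400,350),f(S[180:250,320:400],400,350)]),np.hstack([f(t0[100:230,280:480],400,250),f(T[100:230,280:480],400,250)])]))
E
```

```text
pos [456.1 291.4 198.3] F [-0.3 -0.4 -0.1] t 12.85 w 0.1 tool shift mm [-335.   424.6  199.5] zax [-0.002 -0.001 -1.   ] xax [ 0.945 -0.328 -0.001]
```

View pics/e.png

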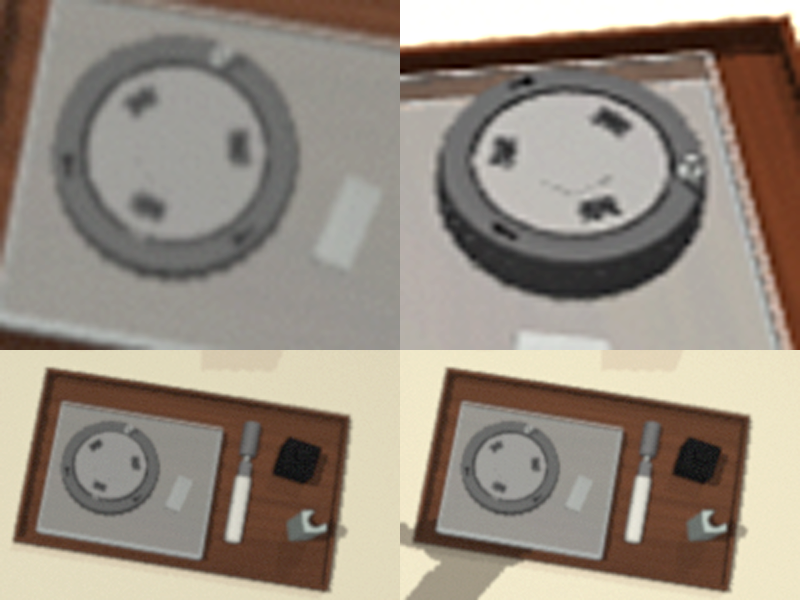

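In the final view the cover sits flush, with an even gap all round. Each pad's row in the side image moved down 2.1 to 2.4 px, which matches the 8 mm drop. The toggle, lamp, money clip and tray items haven't changed, so I'm handing in.

```bash
python3 -c "
from bench import *
print(job_done())"
```

```text
the job is handed in; nothing more can be done
None
```

The battery cover is pressed shut at all three thumb pads, and I handed the job in at about 13 s of the 45 s allowed. I pressed in the order a, b, c with closed fingertips.

| Pad | Peak force (N) | Fingertip height above lamp underside at the stop (mm) | Expected (mm) |
|---|---|---|---|
| a | 19.0 | 42.4 | 42–43, cover still sloping |
| b | 19.8 | 42.5 | 42–43, cover still sloping |
| c | 18.8 | 41.4 | 41.5, closed |

On each pad the force eased as the tab passed its catch, then rose again on the hard stop. There was also 6–8 N of sideways force at full press, but the lamp did not visibly move.

In the last pictures, taken with the arm clear and touching nothing:
- **Cover:** it is flush, with an even gap all round, and all three pads sit lower by about the expected 8 mm.
- **Lamp and toggle:** both are where they were at the start, and the toggle looks unchanged (off).
- **Other things:** the money clip and the items in the walnut tray look undisturbed. I did not compare the hairbrush, but the arm passed well above it.

No check failed or disagreed. The flushness of pads a and b after c clicked was judged from the pictures only; I did not press them again.

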